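Draw the deep lid off a vial case in its hold-down bracket

TASK

Open the white vial case: push it along the couch fully home into the aluminium hold-down bracket, with its lid still on, so that the lips hold its foot plate down; then draw the tight lid straight up off it by the handle and set the lid down gently, right way up, on the clear couch beside it. Never lift the lower half off the couch, do not tip or drop the lid, leave the lower half fully home, and leave the other things where they are.

Things in the scene. Friction and masses are not known exactly. Their poses are not given: they have to be found in the camera images.
- bracket: Low U-shaped aluminium hold-down bracket fixed to the couch, 13.5 mm high. Origin: on the couch, where the case's origin comes within 2 mm when fully home; +x runs from the open mouth (robot side) to the back stop (face at x = 51 mm), y left, z up. Side rails x -55 to 57 mm, inner faces y = +-75 mm, with lips reaching in to y = +-63 mm, underside 9.5 mm up.
- bracket_mouth (a point): Point on the couch in the middle of the bracket's mouth, at x = -107 mm in its frame, axes as the bracket's. Here flared guide walls 13.5 mm high stand about 200 mm apart; they narrow to 150 mm at x = -53 mm. The 142 mm wide foot plate of the case slides in under the lips with 4 mm to spare each side.
- case_base: Lower half of a white vial case, loose, about 0.45 kg with vials fixed inside. Origin: centre of its underside; z up. Foot plate 100 (x) by 142 (y) by 6 mm; on it an open box 71 x 101 mm up to z = 60 mm. Starts 165 to 182 mm before the bracket's origin, within 15 mm of its axis, x within 9 degrees of the bracket's x. Not held down, it comes up with the lid.
- case_lid: Deep white lid, loose, 0.14 kg, over the lower half down to its foot plate. 80 (x) by 110 (y) by 60 mm high without handle, walls 2.5 mm, open below. Origin: centre of its lower rim (z 6 mm when on, 0 on the couch); axes as the case's. Side springs grip it: about 10 to 18 N to pull off, free after rising 54 mm. Its sides can be pushed on above the foot plate.
- lid_grip (a point): Centre of the grey handle bar on the lid: bar 68 mm long along the lid's x, 14 mm wide (y), 12 mm thick, its centre 84 mm above the lid's rim (90 mm above the couch while the lid is on); 18 mm free under it between posts at x = +-29 mm. Pinch it across its width.
- cotton_jar: Bystander: small square cream jar heaped with cotton wool, 100x104x143 mm, loose; origin at the centre of its underside. Not to be moved.
- alcohol_bottle: Bystander: slim dropper bottle, 49x49x144 mm, loose; origin at the centre of its underside. Not to be moved.
- card_stack: Bystander: stack of cards, 85x131x16 mm, loose; origin at the centre of its underside. Not to be moved. The couch to the right of the case, as far as the dropper bottle, is clear.
Not all that is in view belongs to the job. What is shaped like the case_lid but brown or pink is not meant.

How it is judged:
By the outcome, as a careful person would: the job done as asked, in the order asked, and still so for the second after the job is handed in, with the robot touching nothing.
It also fails if it takes over 64 s, if anything falls off the work surface, if the arm or the gripper's body presses on something with over 40 N, if the wrist force passes 120 N, or if a joint passes its speed limit or range.

ROBOT

A 6-joint arm with a two-finger parallel gripper is mounted at the origin on a cart in front of the work surface, level with it; the furniture and walls round the work are solid. World frame = base frame: x ahead of the robot, y to its left, z up, the work surface at z = 0. Lengths are in m, angles in rad, forces in N, time in s.
With the tool pointing down it reaches from about 0.3 to 0.775 m from the base axis. Payload 14.6 kg.
Tool frame: the origin (TCP) lies midway between the tips of the shut fingers; the grasp point (between the pads) lies 19 mm behind it (ctrl.pinch_z is the distance from the TCP to the grasp point, in m); z points along the fingers, y is the line along which they close (so a half turn about z gives the same grasp; the last joint's range is limited). The gripper opens to 94 mm and grips with 3 to 60 N. Pads are 16 mm wide; open, the fingers measure 119 mm over their backs; the gripper's body (75 mm by 177 mm) begins 78 mm behind the grasp point.
Start: joints at [1.11, 0.3, 1.521, -0, 1.321, -0.067], TCP at [0.211, 0.508, 0.205] pointing down, gripper open.
Joint ranges: [-3.03, 3.03], [-0.79, 2.21], [0.23, 2.52], [-1.04, 4.18], [0, 3.07], [-2.55, 2.55]. Speed limits (rad/s): [2.22, 2.22, 2.57, 3.14, 3.14, 3.14].

INTERFACE

Orientations are given as [roll, pitch, yaw] about the fixed x, y, z axes, in that order (R = Rz(yaw) Ry(pitch) Rx(roll)).
In Python, from station import ctrl gives the robot as it stands.
- The arm moves only by the tool jog_arm, never from a script. Its argument "motion" is a list of rows, each a list of 7 numbers: the shift along the tool's x, y, z in m, then the turn, a rotation vector about the tool's x, y, z in rad, then the opening, from -1 (shut) to 1 (fully open). In form: [[tx, ty, tz, rx, ry, rz, gripper], ...]. A call has 1 to 5 rows; each row shifts and turns the commanded pose from where the row before left it, along the tool's axes as they then stand; what a row does not reach is not made up. A row lasts 1/10 s, in which the tool goes at most 50 mm and 8.59 degrees, less where a joint would pass 70% of its speed; a pose out of reach is approached as far as the arm can. A call is refused whole if a number of a shift passes 0.05 or a number of a turn 0.15, either way. A call with a gripper value outside its range is refused whole. The fingers move at their own pace and stop on an object; "squeeze" is the grip in N (left out, the last holds). Time passes only in rows, so rows that do not move let the fingers close. It gives the time, the measured TCP pose, the force, the opening and the grip force at its end, in the units of the state.
- ctrl.get_obs(): the state, without advancing time (a new reading comes with each control period).
- ctrl.camera(name): name is "scene" or "top" or "wrist"; returns the picture (480x640x3 uint8, red, green, blue); there is no depth.
- ctrl.camera_model(name): a dict with "intrinsics" (3x3 intrinsics, pixels), "rvec" (rotation vector, rad) and "tvec" (3), from world to camera coordinates, as OpenCV has them. Camera axes: x right, y down, z forward; pixel columns grow to the right and rows downward; lengths in m; the calibration is good to about 2 mm. A picture is of the moment at which its call begins: read the wrist's pose just before it. camera_model takes no time and is no camera call; for the wrist camera it gives the pose at the moment of the call.
- ctrl.hand_in(): hands the job in; it is judged then, once.
The state is a dict: "time_s": time; "qpos": joint angles; "joint_vel": joint speeds; "tau": joint torques, N m; "ee_pos": TCP position; "eef_rot": TCP orientation; "force": force on the tool from outside, world axes, zero at the start; "moment": the same for the moment, N m; "grip_width": finger opening in m; "grip_force": force on a finger pad.
Only numpy, scipy, OpenCV 4.12 (cv2) and the standard library are available. Lean on these libraries where they do the work, as an engineer would, in place of code of your own. Each camera call takes 0.05 s, during which the arm holds its last target. There are 200 camera calls.

## Working session

There is one attempt and no reset: what is moved stays moved. The work goes in short steps, Python scripts to look and compute and a tool call to move; the robot and the scene stay as the last step left them, time stands still between calls to the robot, and variables do not carry over. Pictures are saved under pics/ and viewed, at most 10 in all, crops included, and the job is handed in when it is done.

Besides the shell and the picture viewer there is one more tool, called after "Call:" as name(argument=value, ...) on one line, values as JSON. jog_arm: Moves the arm, as the interface text tells. Its arguments: {"type":"object","properties":{"motion":{"type":"array"},"squeeze":{"type":"number"}},"required":["motion"]}

```bash
mkdir -p pics; cat > h.py <<'E'
import numpy as np, cv2
from station import ctrl
def cam(n):
    m=ctrl.camera_model(n); return np.array(m["intrinsics"],float),cv2.Rodrigues(np.array(m["rvec"],float))[0],np.array(m["tvec"],float).ravel()
def px2w(n,u,v,z,c=None):
    K,R,t=c or cam(n); d=R.T@np.linalg.inv(K)@[u,v,1]; o=-R.T@t
    return o+d*(z-o[2])/d[2]
def w2px(n,p,c=None):
    K,R,t=c or cam(n); q=K@(R@np.array(p,float)+t); return q[:2]/q[2]
def shot(n,f):
    im=ctrl.camera(n)[:,:,::-1].copy(); cv2.imwrite(f'pics/{f}.png',im); return im
E
python3 - <<'E'
from h import *
a=shot('top','top0');b=shot('scene','scene0')
o=ctrl.get_obs();print(o['time_s'],o['ee_pos'],o['eef_rot'])
for n in('top','scene'):
    K,R,t=cam(n);print(n,-R.T@t,K[0,0])
E
```

```text
0.1 [0.21092596 0.50770998 0.20494531] [-3.14059581e+00 -8.94563361e-05  2.74778085e+00]
top [0.35059321 0.00188807 1.79850095] 623.4198858771829
scene [-0.62907154 -1.12689051  0.83458443] 582.8198432771843
```

View pics/top0.png

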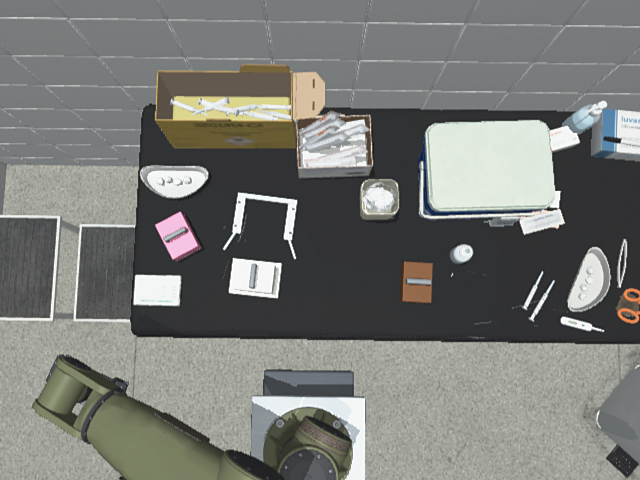

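View pics/scene0.png

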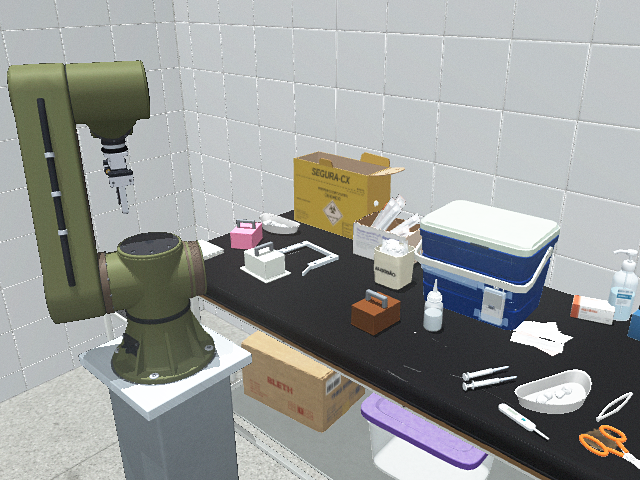

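White case at top px (255,278). Its lookalikes are the pink lid at (177,236) and the brown lid at (418,282), so white it is. The bracket is at (264,215). Next, a close crop.

```bash
python3 - <<'E'
from h import *
im=cv2.imread('pics/top0.png')[180:310,215:315]
cv2.imwrite('pics/c1.png',cv2.resize(im,None,fx=6,fy=6,interpolation=cv2.INTER_CUBIC)[:600] if 0 else cv2.resize(im,(460,598),interpolation=cv2.INTER_CUBIC))
E
```

```text
(no output)
```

View pics/c1.png

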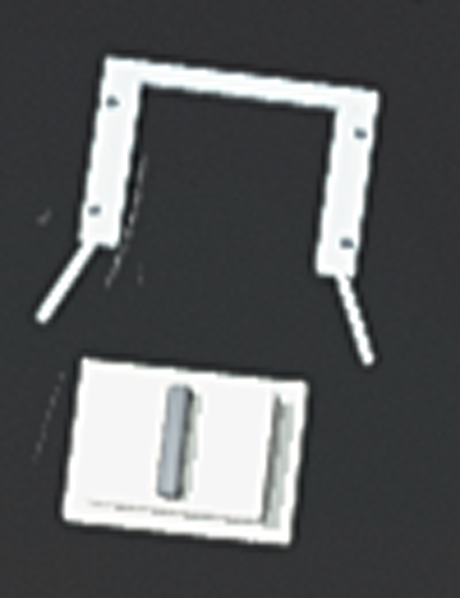

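The close crop shows the white case with its grey handle, from crop (181,385) to (169,497). The foot plate corners are (82,357), (308,381), (291,545) and (64,520). The bracket lips have inner corners at (142,85), (334,108), (118,247) and (318,273).

```bash
python3 - <<'E'
from h import *
def P(x,y,z): return px2w('top',215+(x+.5)/4.6-.5,180+(y+.5)/4.6-.5,z)
def fit(obj,w):
    o=np.array(obj);w=np.array(w)[:,:2];a=o-o.mean(0);b=w-w.mean(0)
    th=np.arctan2((a[:,0]*b[:,1]-a[:,1]*b[:,0]).sum(),(a*b).sum());R=np.array([[np.cos(th),-np.sin(th)],[np.sin(th),np.cos(th)]])
    t=w.mean(0)-R@o.mean(0);return t,th,(w-(o@R.T+t))*1000
z=.0135
B=fit([(.051,.063),(.051,-.063),(-.055,.063),(-.055,-.063)],[P(142,85,z),P(334,108,z),P(118,247,z),P(318,273,z)])
C=fit([(.05,.071),(.05,-.071),(-.05,-.071),(-.05,.071)],[P(82,357,.006),P(308,381,.006),P(291,545,.006),P(64,520,.006)])
for n,q in(('br',B),('case',C)): print(n,q[0].round(4),np.degrees(q[1]).round(2),q[2].round(1).tolist())
th=B[1];R=np.array([[np.cos(th),-np.sin(th)],[np.sin(th),np.cos(th)]])
print('case in br',R.T@(C[0]-B[0]))
a,b=P(181,385,.096),P(169,497,.096);print('handle',(a+b)/2,np.degrees(np.arctan2(*(a-b)[1::-1])),np.linalg.norm(a-b))
for p in((40,320),(370,363)):print('flare',R.T@(P(*p,z)[:2]-B[0]))
for n,u,v in(('bottle',461,254),('jar',380,200),('cards',157,290),('pink',177,236)): print(n,px2w('top',u,v,.1 if n in('jar','bottle') else .016))
E
```

```text
br [0.6574 0.1352] -6.04 [[-0.3, -1.1], [-0.2, 2.2], [1.0, -0.1], [-0.5, -0.9]]
case [0.4836 0.1579] -5.12 [[1.7, 0.7], [1.2, -0.1], [-1.9, -0.5], [-1.0, -0.2]]
case in br [-0.17530177  0.00431175]
handle [0.48247347 0.15689926 0.096     ] -4.5869230558748315 0.06692179609584437
flare [-0.10560175  0.10531072]
flare [-0.10787156 -0.10334641]
bottle [ 0.54893355 -0.41297947  0.1       ]
jar [ 0.69662747 -0.1912292   0.1       ]
cards [0.44333831 0.4358246  0.016     ]
pink [0.59962167 0.38562651 0.016     ]
```

```bash
cat >> h.py <<'E'
from scipy.spatial.transform import Rotation as Ro
BO=np.array([.6574,.1352]);BT=np.radians(-6.04);BR=np.array([[np.cos(BT),-np.sin(BT)],[np.sin(BT),np.cos(BT)]])
def b2w(x,y): return BO+BR@[x,y]
def go(xy,z,yaw):
    "tool rotvec from now, then the shift in the turned tool frame"
    o=ctrl.get_obs();R0=Ro.from_euler('xyz',o['eef_rot']);R1=Ro.from_euler('xyz',[np.pi,0,yaw])
    d=np.array([*xy,z])-o['ee_pos']
    print('t',o['time_s'],'pos',np.round(o['ee_pos'],4),'rpy',np.round(o['eef_rot'],4),'br',(BR.T@(np.array(o['ee_pos'])[:2]-BO)).round(4),'F',np.round(o['force'],1))
    print('rot',(R0.inv()*R1).as_rotvec().round(4),'shift',R1.inv().apply(d).round(4),'in current frame',R0.inv().apply(d).round(4))
E
python3 - <<'E'
from h import *
go(b2w(-.248,.004),.12,np.pi+BT)
E
```

```text
t 0.1 pos [0.2109 0.5077 0.2049] rpy [-3.1406e+00 -1.0000e-04  2.7478e+00] br [-0.4832  0.3235] F [-0.1  1.1  0.1]
rot [-1.000e-03 -2.000e-04 -2.884e-01] shift [-0.2352 -0.3195  0.0849] in current frame [-0.3163 -0.2393  0.0852]
```

Call:
jog_arm(motion=[[0,0,0,0,0,-0.144,1],[0,0,0,0,0,-0.144,1],[-0.024,-0.032,0,0,0,0,1],[-0.024,-0.032,0,0,0,0,1],[-0.024,-0.032,0,0,0,0,1]])

```text
time_s: 0.6
ee_pos: [0.2728, 0.4035, 0.205]
eef_rot: [-3.141, -0.0, 3.037]
force: [0.8, -0.6, -0.1]
grip_width: 0.0939
grip_force: 0.0
```

Call:
jog_arm(motion=[[-0.024,-0.032,0,0,0,0,1],[-0.024,-0.032,0,0,0,0,1],[-0.024,-0.032,0,0,0,0,1],[-0.024,-0.032,0.01,0,0,0,1],[-0.022,-0.032,0.01,0,0,0,1]])

```text
time_s: 1.1
ee_pos: [0.3735, 0.2317, 0.1852]
eef_rot: [3.141, 0.0, 3.036]
force: [0.1, 0.5, 0.2]
grip_width: 0.0939
grip_force: 0.0
```

Call:
jog_arm(motion=[[-0.022,-0.032,0.02,0,0,0,1],[-0.022,-0.032,0.02,0,0,0,1],[0,0,0.02,0,0,0,1],[0,0,0,0,0,0,1],[0,0,0,0,0,0,1]])

```text
time_s: 1.6
ee_pos: [0.4098, 0.1652, 0.1258]
eef_rot: [-3.141, -0.0, 3.036]
force: [0.5, 0.7, -0.0]
grip_width: 0.094
grip_force: 0.0
```

```bash
python3 - <<'E'
from h import *
go(b2w(-.248,.004),.025,np.pi+BT)
shot('wrist','w1')
c=cam('wrist')
print('pred handle ends',[w2px('wrist',[*(b2w(-.1753+s*.034,.0043)),.096],c).round(1) for s in(1,-1)])
E
```

```text
t 1.6 pos [0.4098 0.1652 0.1258] rpy [-3.1415e+00 -4.0000e-04  3.0360e+00] br [-0.2494  0.0038] F [ 0.5  0.7 -0. ]
rot [-0.0001 -0.0004 -0.0002] shift [-0.0014  0.0002  0.1008] in current frame [-0.0014  0.0002  0.1008]
pred handle ends [array([320.1, 411.4]), array([320. , 328.1])]
```

View pics/w1.png

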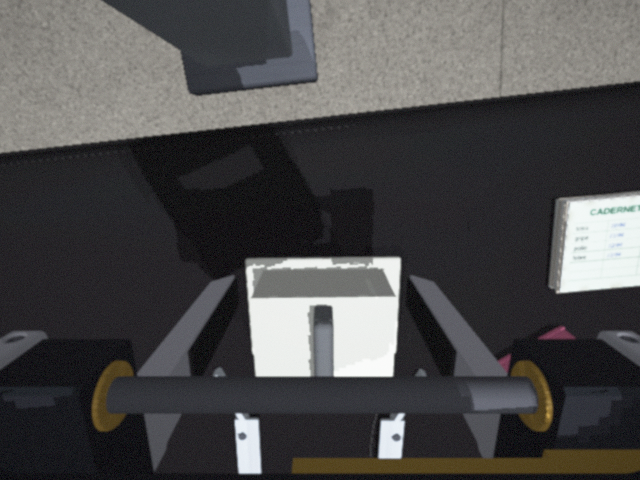

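The wrist view shows the near plate edge at row 258, the handle's near end at (322,306), and the rail ends at (258,418) and (381,418). I'll check these against the prediction.

```bash
python3 - <<'E'
from h import *
c=cam('wrist')
for n,u,v,z in(('plate near L',247,259,.006),('plate near R',400,258,.006),('lid near L',252,297,.066),('lid near R',395,294,.066),('handle',322,306,.096),('railR',258,418,.0135),('railL',381,418,.0135)):
    p=px2w('wrist',u,v,z,c);print(n,p.round(4),'br',(BR.T@(p[:2]-BO)).round(4))
K,R,t=c;print('cam',-R.T@t)
E
```

```text
plate near L [0.4251 0.0972 0.006 ] br [-0.227  -0.0622]
plate near R [0.4386 0.2352 0.006 ] br [-0.2281  0.0764]
lid near L [0.4358 0.1117 0.066 ] br [-0.2179 -0.0467]
lid near R [0.4446 0.2182 0.066 ] br [-0.2204  0.0602]
handle [0.4336 0.1646 0.096 ] br [-0.2257  0.0056]
railR [0.5935 0.0822 0.0135] br [-0.058  -0.0594]
railL [0.6066 0.2071 0.0135] br [-0.058   0.0661]
cam [0.32873498 0.17530366 0.30452745]
```

Call:
jog_arm(motion=[[0,0.001,0.035,0,0,0,1],[0,0,0.035,0,0,0,1],[0,0,0.029,0,0,0,1],[0,0,0,0,0,0,1],[0,0,0,0,0,0,1]])

```text
time_s: 2.15
ee_pos: [0.4105, 0.1666, 0.0277]
eef_rot: [3.141, 0.001, 3.037]
force: [-0.3, 0.4, 0.2]
grip_width: 0.094
grip_force: 0.0
```

Call:
jog_arm(motion=[[-0.004,0,0,0,0,0,1],[-0.004,0,0,0,0,0,1],[-0.004,0,0,0,0,0,1],[-0.004,0,0,0,0,0,1],[-0.004,0,0,0,0,0,1]])

```text
time_s: 2.65
ee_pos: [0.4304, 0.1638, 0.0267]
eef_rot: [3.141, 0.0, 3.036]
force: [0.8, 0.8, -0.6]
grip_width: 0.0938
grip_force: 0.0
```

Call:
jog_arm(motion=[[-0.004,0,0,0,0,0,1],[-0.004,0,0,0,0,0,1],[-0.004,0,0,0,0,0,1],[-0.004,0,0,0,0,0,1],[0,0,0,0,0,0,1]])

```text
time_s: 3.15
ee_pos: [0.4462, 0.1621, 0.0264]
eef_rot: [-3.142, 0.0, 3.036]
force: [-0.0, -0.4, 0.4]
grip_width: 0.0941
grip_force: 0.0
```

Call:
jog_arm(motion=[[-0.004,0,0,0,0,0,1],[-0.004,0,0,0,0,0,1],[-0.004,0,0,0,0,0,1],[-0.004,0,0,0,0,0,1],[-0.004,0,0,0,0,0,1]])

```text
time_s: 3.65
ee_pos: [0.466, 0.16, 0.0263]
eef_rot: [-3.141, -0.0, 3.036]
force: [-1.9, 0.4, -1.4]
grip_width: 0.0938
grip_force: 1.1
```

```bash
python3 - <<'E'
from h import *
go(b2w(-.05,0),.025,np.pi+BT)
a=shot('top','t2'); cv2.imwrite('pics/t2c.png',cv2.resize(a[180:310,195:325],(600,600),interpolation=cv2.INTER_CUBIC))
E
```

```text
t 3.65 pos [0.466  0.16   0.0263] rpy [-3.1415e+00 -2.0000e-04  3.0358e+00] br [-0.1929  0.0045] F [-1.9  0.4 -1.4]
rot [-0.0001 -0.0002 -0.0004] shift [-0.1429 -0.0045  0.0013] in current frame [-0.1429 -0.0044  0.0013]
```

View pics/t2c.png

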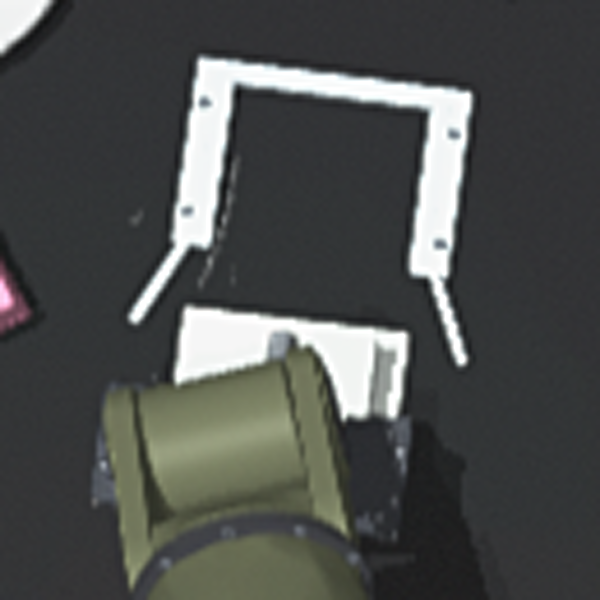

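The push works: the case's front corners are now at crop (185,305) and (411,330), still square to the bracket. The right corner is 11 px clear of the flare.

```bash
python3 - <<'E'
from h import *
def P(x,y,z): return px2w('top',195+x/4.615-.4,180+y/4.615-.4,z)
q=[BR.T@(P(*p,.006)[:2]-BO) for p in((185,305),(411,330))]
print(q,(q[0]+q[1])/2, np.degrees(np.arctan2(*(q[0]-q[1])))*-1)
print([BR.T@(P(*p,.0135)[:2]-BO) for p in((212,247),(410,273),(235,85),(427,108))])
E
```

```text
[array([-0.09079858,  0.07511383]), array([-0.08958165, -0.06773345])] [-0.09019012  0.00369019] 0.4880944504715811
[array([-0.05330036,  0.06227977]), array([-0.05484444, -0.0630355 ]), array([0.05101367, 0.06176387]), array([ 0.05079237, -0.06056807])]
```

Call:
jog_arm(motion=[[-0.006,-0.001,0,0,0,0,1],[-0.006,-0.001,0,0,0,0,1],[-0.006,-0.001,0,0,0,0,1],[-0.006,-0.001,0,0,0,0,1],[-0.006,0,0,0,0,0,1]])

```text
time_s: 4.2
ee_pos: [0.4956, 0.1527, 0.0264]
eef_rot: [-3.142, -0.0, 3.036]
force: [-3.1, -0.4, -0.9]
grip_width: 0.0939
grip_force: 1.5
```

Call:
jog_arm(motion=[[-0.005,0,0,0,0,0,1],[-0.005,0,0,0,0,0,1],[-0.005,0,0,0,0,0,1],[-0.005,0,0,0,0,0,1],[-0.005,0,0,0,0,0,1]])

```text
time_s: 4.7
ee_pos: [0.5203, 0.1502, 0.0264]
eef_rot: [-3.142, -0.0, 3.036]
force: [-3.5, 0.9, 0.8]
grip_width: 0.0939
grip_force: 1.6
```

Call:
jog_arm(motion=[[-0.005,0,0,0,0,0,1],[-0.005,0,0,0,0,0,1],[-0.005,0,0,0,0,0,1],[-0.005,0,0,0,0,0,1],[-0.005,0,0,0,0,0,1]])

```text
time_s: 5.2
ee_pos: [0.5452, 0.1476, 0.0265]
eef_rot: [-3.142, -0.0, 3.036]
force: [-3.5, -0.6, 1.2]
grip_width: 0.0936
grip_force: 1.8
```

```bash
python3 - <<'E'
from h import *
go(b2w(-.05,0),.025,np.pi+BT)
a=shot('top','t3'); cv2.imwrite('pics/t3c.png',cv2.resize(a[180:310,195:325],(600,600),interpolation=cv2.INTER_CUBIC))
E
```

```text
t 5.2 pos [0.5452 0.1476 0.0265] rpy [-3.1416e+00 -1.0000e-04  3.0357e+00] br [-0.1128  0.0005] F [-3.5 -0.6  1.2]
rot [-0.     -0.0001 -0.0004] shift [-0.0628 -0.0005  0.0015] in current frame [-0.0628 -0.0005  0.0014]
```

View pics/t3c.png

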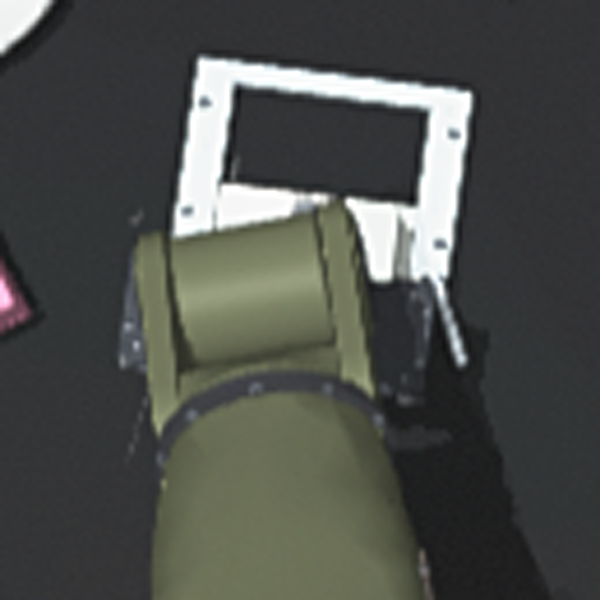

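The plate is now under the lips: front edge at row ~190, stop at row ~95. I'll keep pushing.

Call:
jog_arm(motion=[[-0.005,0,0,0,0,0,1],[-0.005,0,0,0,0,0,1],[-0.005,0,0,0,0,0,1],[-0.005,0,0,0,0,0,1],[-0.005,0,0,0,0,0,1]])

```text
time_s: 5.75
ee_pos: [0.5701, 0.145, 0.0265]
eef_rot: [3.142, 0.0, 3.036]
force: [-3.3, 0.5, 1.0]
grip_width: 0.094
grip_force: 2.0
```

Call:
jog_arm(motion=[[-0.005,0,0,0,0,0,1],[-0.005,0,0,0,0,0,1],[-0.005,0,0,0,0,0,1],[-0.005,0,0,0,0,0,1],[-0.005,0,0,0,0,0,1]])

```text
time_s: 6.25
ee_pos: [0.595, 0.1423, 0.0265]
eef_rot: [3.142, 0.0, 3.036]
force: [-3.2, 0.4, 1.8]
grip_width: 0.0942
grip_force: 2.2
```

Call:
jog_arm(motion=[[-0.002,0,0,0,0,0,1],[-0.002,0,0,0,0,0,1],[-0.002,0,0,0,0,0,1],[-0.001,0,0,0,0,0,1]])

```text
time_s: 6.65
ee_pos: [0.6016, 0.1416, 0.0265]
eef_rot: [3.142, 0.0, 3.036]
force: [-4.3, 0.0, 2.6]
grip_width: 0.0942
grip_force: 2.4
```

Call:
jog_arm(motion=[[-0.001,0,0,0,0,0,1],[-0.001,0,0,0,0,0,1]])

```text
time_s: 6.85
ee_pos: [0.6035, 0.1414, 0.0265]
eef_rot: [3.142, -0.0, 3.036]
force: [-3.4, 0.9, 2.9]
grip_width: 0.0938
grip_force: 2.3
```

Call:
jog_arm(motion=[[-0.001,0,0,0,0,0,1],[-0.001,0,0,0,0,0,1]])

```text
time_s: 7.05
ee_pos: [0.6056, 0.1412, 0.0265]
eef_rot: [-3.142, 0.0, 3.036]
force: [-4.7, 0.4, 3.9]
grip_width: 0.0941
grip_force: 2.4
```

Call:
jog_arm(motion=[[-0.001,0,0,0,0,0,1],[-0.001,0,0,0,0,0,1]])

```text
time_s: 7.25
ee_pos: [0.6076, 0.141, 0.0265]
eef_rot: [3.142, -0.0, 3.036]
force: [-4.1, -0.3, 3.2]
grip_width: 0.0941
grip_force: 2.5
```

Call:
jog_arm(motion=[[-0.001,0,0,0,0,0,1]])

```text
time_s: 7.35
ee_pos: [0.6086, 0.1409, 0.0265]
eef_rot: [3.142, 0.0, 3.036]
force: [-5.3, 0.8, 3.0]
grip_width: 0.0942
grip_force: 2.5
```

Call:
jog_arm(motion=[[-0.001,0,0,0,0,0,1]])

```text
time_s: 7.45
ee_pos: [0.6091, 0.1409, 0.0265]
eef_rot: [-3.142, -0.001, 3.036]
force: [-11.1, 2.1, 8.2]
grip_width: 0.094
grip_force: 6.0
```

Call:
jog_arm(motion=[[-0.001,0,0,0,0,0,1]])

```text
time_s: 7.55
ee_pos: [0.6098, 0.1409, 0.0265]
eef_rot: [3.142, -0.002, 3.036]
force: [-12.2, 2.3, 8.3]
grip_width: 0.0943
grip_force: 6.2
```

Call:
jog_arm(motion=[[-0.001,0,0,0,0,0,1]])

```text
time_s: 7.65
ee_pos: [0.6107, 0.1408, 0.0264]
eef_rot: [-3.142, -0.002, 3.036]
force: [-12.0, 2.1, 7.6]
grip_width: 0.0942
grip_force: 6.3
```

Call:
jog_arm(motion=[[0.01,0,0,0,0,0,1],[0.03,0,0,0,0,0,1],[0.03,0,-0.02,0,0,0,1],[0.03,0,-0.05,0,0,0,1],[0.03,0,-0.05,0,0,0,1]])

```text
time_s: 8.15
ee_pos: [0.4897, 0.1532, 0.133]
eef_rot: [-3.141, -0.0, 3.036]
force: [1.0, 0.8, 1.6]
grip_width: 0.0941
grip_force: 0.0
```

Call:
jog_arm(motion=[[0.03,0,-0.02,0,0,0,1],[0.03,0,0,0,0,0,1],[0,0,0,0,0,0,1],[0,0,0,0,0,0,1]])

```text
time_s: 8.55
ee_pos: [0.4316, 0.1598, 0.1527]
eef_rot: [3.141, 0.002, 3.036]
force: [0.4, -0.7, 0.5]
grip_width: 0.0939
grip_force: 0.0
```

```bash
python3 - <<'E'
from h import *
go(b2w(0,0),.15,np.pi+BT)
a=shot('top','t4'); cv2.imwrite('pics/t4c.png',cv2.resize(a[180:310,195:325],(600,600),interpolation=cv2.INTER_CUBIC))
E
```

```text
t 8.55 pos [0.4316 0.1598 0.1527] rpy [3.1411e+00 1.9000e-03 3.0361e+00] br [-0.2271  0.0007] F [ 0.4 -0.7  0.5]
rot [ 0.0005  0.0019 -0.0001] shift [-0.2271 -0.0007  0.0027] in current frame [-0.2271 -0.0007  0.0031]
```

View pics/t4c.png

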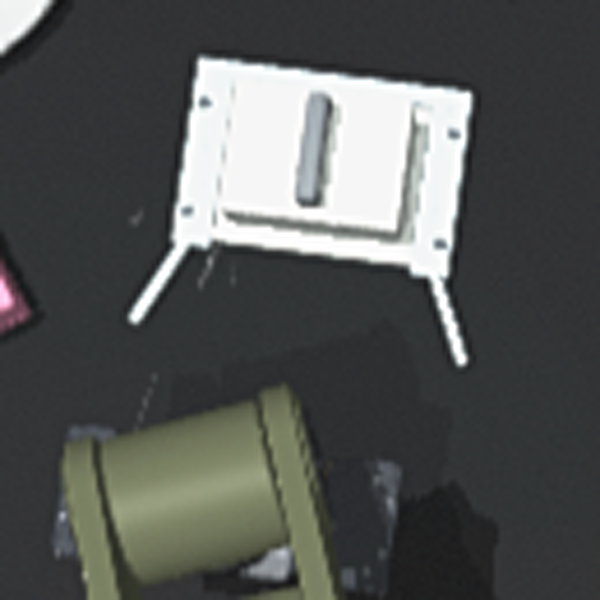

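The case sits in the bracket with its plate's rear edge from (213,240) to (412,264), just inside the rail ends. The handle runs from (320,95) to (307,205).

```bash
python3 - <<'E'
from h import *
def P(x,y,z): return BR.T@(px2w('top',195+x/4.615-.4,180+y/4.615-.4,z)[:2]-BO)
print('rear',P(217,240,.006),P(412,264,.006))
a,b=P(320,95,.096),P(307,205,.096);print('handle br',(a+b)/2,np.degrees(np.arctan2(*(a-b)[::-1])),np.linalg.norm(a-b))
go(b2w(*((a+b)/2)),.15,np.pi+BT)
E
```

```text
rear [-0.04750937  0.0607068 ] [-0.04803014 -0.06314369]
handle br [ 0.00146313 -0.00085007] 0.7968245497654914 0.06752078073617294
t 8.6 pos [0.4319 0.1597 0.1523] rpy [3.1413e+00 1.1000e-03 3.0357e+00] br [-0.2268  0.0006] F [-0.2 -0.1  1.1]
rot [ 0.0002  0.0011 -0.0004] shift [-0.2283 -0.0015  0.0023] in current frame [-0.2283 -0.0014  0.0026]
```

Call:
jog_arm(motion=[[-0.045,-0.001,0,0,0,0,1],[-0.045,0,0,0,0,0,1],[-0.045,0,0,0,0,0,1],[-0.045,0,0,0,0,0,1],[-0.045,0,0,0,0,0,1]])

```text
time_s: 9.1
ee_pos: [0.6571, 0.134, 0.151]
eef_rot: [-3.141, -0.0, 3.035]
force: [-0.2, 0.3, 0.8]
grip_width: 0.0938
grip_force: 0.0
```

Call:
jog_arm(motion=[[-0.003,0,0.01,0,0,0,1],[0,0,0.025,0,0,0,1],[0,0,0.025,0,0,0,1],[0,0,0.018,0,0,0,1],[0,0,0,0,0,0,1]])

```text
time_s: 9.6
ee_pos: [0.6564, 0.1341, 0.0703]
eef_rot: [-3.14, -0.005, 3.035]
force: [-0.2, -0.3, -0.9]
grip_width: 0.094
grip_force: 0.0
```

Call:
jog_arm(motion=[[0,0,0,0,0,0,-0.4],[0,0,0,0,0,0,-0.4],[0,0,0,0,0,0,-0.4],[0,0,0,0,0,0,-0.4]], squeeze=5)

```text
time_s: 10.0
ee_pos: [0.658, 0.1347, 0.075]
eef_rot: [3.141, 0.001, 3.036]
force: [0.8, -0.1, -0.6]
grip_width: 0.0655
grip_force: 0.0
```

```bash
python3 - <<'E'
from h import *
go(b2w(0,0),.073,np.pi+BT)
shot('wrist','w5')
E
```

```text
t 10.0 pos [0.658  0.1347 0.075 ] rpy [3.1413e+00 1.2000e-03 3.0358e+00] br [ 0.0006 -0.0004] F [ 0.8 -0.1 -0.6]
rot [ 0.0003  0.0012 -0.0004] shift [0.0006 0.0004 0.002 ] in current frame [0.0006 0.0004 0.002 ]
```

View pics/w5.png

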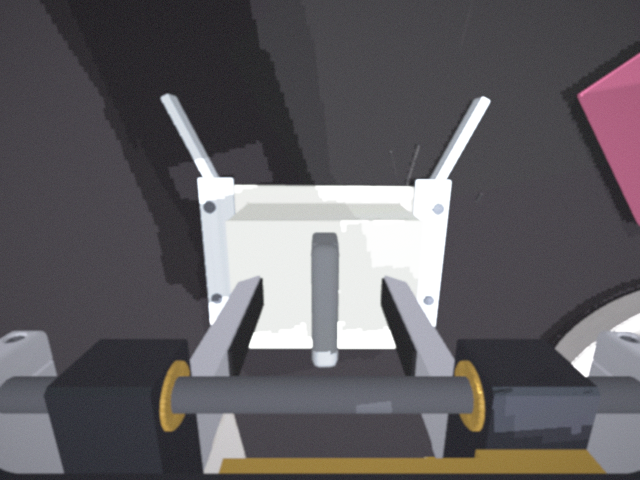

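The handle (column 325) sits midway between the fingers, and the plate's rear edge is just inside the rail ends. Closing.

Call:
jog_arm(motion=[[0,0,0.003,0,0,0,-1],[0,0,0,0,0,0,-1],[0,0,0,0,0,0,-1],[0,0,0,0,0,0,-1],[0,0,0,0,0,0,-1]], squeeze=8)

```text
time_s: 10.55
ee_pos: [0.6577, 0.1347, 0.0712]
eef_rot: [3.142, 0.0, 3.036]
force: [0.3, 0.0, 0.1]
grip_width: 0.0216
grip_force: 0.0
```

Call:
jog_arm(motion=[[0,0,0,0,0,0,-1],[0,0,0,0,0,0,-1],[0,0,0,0,0,0,-1],[0,0,0,0,0,0,-1],[0,0,0,0,0,0,-1]], squeeze=45)

```text
time_s: 11.05
ee_pos: [0.6577, 0.1348, 0.0712]
eef_rot: [3.141, 0.0, 3.036]
force: [0.6, 2.9, -0.6]
grip_width: 0.0133
grip_force: 45.0
```

Call:
jog_arm(motion=[[0,0,-0.003,0,0,0,-1],[0,0,-0.003,0,0,0,-1],[0,0,-0.003,0,0,0,-1],[0,0,-0.003,0,0,0,-1]])

```text
time_s: 11.45
ee_pos: [0.6573, 0.1344, 0.0828]
eef_rot: [-3.141, -0.001, 3.036]
force: [-0.6, -0.9, -8.4]
grip_width: 0.0136
grip_force: 45.0
```

Call:
jog_arm(motion=[[0,0,-0.004,0,0,0,-1],[0,0,-0.004,0,0,0,-1],[0,0,-0.004,0,0,0,-1],[0,0,-0.004,0,0,0,-1],[0,0,-0.004,0,0,0,-1]])

```text
time_s: 11.95
ee_pos: [0.6577, 0.1346, 0.1036]
eef_rot: [-3.142, 0.0, 3.036]
force: [-0.5, -0.2, -8.8]
grip_width: 0.0134
grip_force: 45.0
```

Call:
jog_arm(motion=[[0,0,-0.004,0,0,0,-1],[0,0,-0.004,0,0,0,-1],[0,0,-0.004,0,0,0,-1],[0,0,-0.004,0,0,0,-1],[0,0,-0.004,0,0,0,-1]])

```text
time_s: 12.45
ee_pos: [0.6577, 0.1346, 0.1235]
eef_rot: [-3.142, 0.0, 3.036]
force: [-0.8, -0.8, -9.4]
grip_width: 0.0135
grip_force: 45.0
```

Call:
jog_arm(motion=[[0,0,-0.005,0,0,0,-1],[0,0,-0.005,0,0,0,-1],[0,0,-0.005,0,0,0,-1],[0,0,-0.005,0,0,0,-1],[0,0,0,0,0,0,-1]])

```text
time_s: 12.95
ee_pos: [0.6581, 0.1347, 0.1444]
eef_rot: [3.141, 0.002, 3.036]
force: [-0.7, -0.7, -2.4]
grip_width: 0.013
grip_force: 45.0
```

Call:
jog_arm(motion=[[0,0,-0.01,0,0,0,-1],[0,0,-0.015,0,0,0,-1],[0,0,-0.01,0,0,0,-1],[0,0,0,0,0,0,-1]])

```text
time_s: 13.35
ee_pos: [0.6584, 0.1348, 0.1808]
eef_rot: [3.141, 0.003, 3.036]
force: [0.7, 0.5, -1.1]
grip_width: 0.0134
grip_force: 45.0
```

```bash
python3 - <<'E'
from h import *
go((.55,-.065),.0655,np.pi+BT)
E
```

```text
t 13.35 pos [0.6584 0.1348 0.1808] rpy [3.1407 0.0035 3.0358] br [ 0.001  -0.0003] F [ 0.7  0.5 -1.1]
rot [ 0.0009  0.0035 -0.0003] shift [ 0.0868 -0.2101  0.1153] in current frame [ 0.0871 -0.2102  0.1148]
```

Call:
jog_arm(motion=[[0.005,-0.012,0,0,0,0,-1],[0.01,-0.024,0,0,0,0,-1],[0.012,-0.03,0,0,0,0,-1],[0.012,-0.03,0,0,0,0,-1],[0.012,-0.03,0,0,0,0,-1]])

```text
time_s: 13.85
ee_pos: [0.5928, 0.0138, 0.178]
eef_rot: [-3.142, -0.0, 3.036]
force: [0.1, 0.3, -1.8]
grip_width: 0.0136
grip_force: 45.0
```

Call:
jog_arm(motion=[[0.012,-0.03,0,0,0,0,-1],[0.012,-0.028,0,0,0,0,-1],[0.008,-0.018,0,0,0,0,-1],[0.004,-0.008,0,0,0,0,-1],[0,0,0,0,0,0,-1]])

```text
time_s: 14.35
ee_pos: [0.5488, -0.0655, 0.1783]
eef_rot: [3.142, 0.0, 3.035]
force: [0.4, -0.8, -0.8]
grip_width: 0.0136
grip_force: 45.0
```

Call:
jog_arm(motion=[[0,0,0.01,0,0,0,-1],[0,0,0.02,0,0,0,-1],[0,0,0.02,0,0,0,-1],[0,0,0.02,0,0,0,-1],[0,0,0.01,0,0,0,-1]])

```text
time_s: 14.85
ee_pos: [0.5484, -0.0639, 0.0957]
eef_rot: [3.141, -0.003, 3.037]
force: [-0.7, 0.1, -1.3]
grip_width: 0.0136
grip_force: 45.0
```

Call:
jog_arm(motion=[[0,0,0.01,0,0,0,-1],[0,0,0.008,0,0,0,-1],[0,0,0.005,0,0,0,-1],[0,0,0,0,0,0,-1],[0,0,0,0,0,0,-1]])

```text
time_s: 15.35
ee_pos: [0.5492, -0.065, 0.0756]
eef_rot: [-3.142, 0.001, 3.036]
force: [0.2, 0.0, -2.1]
grip_width: 0.0133
grip_force: 45.0
```

```bash
python3 - <<'E'
from h import *
go((.55,-.065),.0655,np.pi+BT)
a=shot('top','t6'); cv2.imwrite('pics/t6c.png',cv2.resize(a[170:310,205:405],(800,560),interpolation=cv2.INTER_CUBIC))
E
```

```text
t 15.35 pos [ 0.5492 -0.065   0.0756] rpy [-3.1416e+00  6.0000e-04  3.0358e+00] br [-0.0865 -0.2105] F [ 0.2  0.  -2.1]
rot [-0.      0.0006 -0.0004] shift [-0.0008  0.0001  0.0101] in current frame [-0.0008  0.0001  0.0101]
```

View pics/t6c.png

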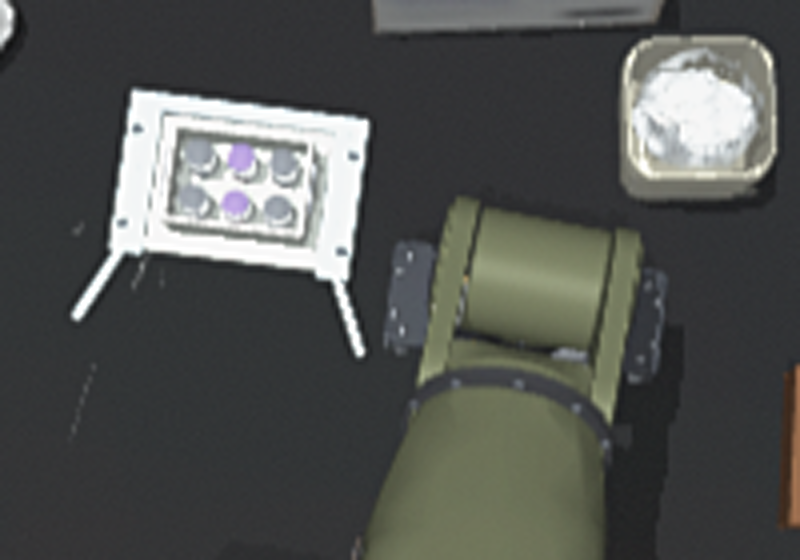

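The lower half is open with its vials showing at (240,180), still home in the bracket. The gripper and lid are on clear couch, away from the jar. Now I'll lower the last 10 mm gently.

Call:
jog_arm(motion=[[0,0,0.004,0,0,0,-1],[0,0,0.003,0,0,0,-1],[0,0,0.0015,0,0,0,-1],[0,0,0,0,0,0,-1]])

```text
time_s: 15.8
ee_pos: [0.5488, -0.065, 0.0664]
eef_rot: [-3.142, -0.0, 3.036]
force: [0.6, 0.1, -0.8]
grip_width: 0.0139
grip_force: 45.0
```

Call:
jog_arm(motion=[[0,0,0.0005,0,0,0,-1],[0,0,0.0005,0,0,0,-1],[0,0,0,0,0,0,-1]])

```text
time_s: 16.1
ee_pos: [0.549, -0.065, 0.0657]
eef_rot: [-3.142, 0.0, 3.036]
force: [0.9, -0.3, -2.3]
grip_width: 0.0139
grip_force: 45.0
```

Call:
jog_arm(motion=[[0,0,0.0005,0,0,0,-1],[0,0,0.0005,0,0,0,-1],[0,0,0,0,0,0,-1]])

```text
time_s: 16.4
ee_pos: [0.5491, -0.065, 0.0652]
eef_rot: [-3.142, 0.0, 3.036]
force: [-3.1, 0.8, 4.8]
grip_width: 0.0136
grip_force: 45.0
```

Contact, +4.8 N at the expected height. Releasing slowly.

Call:
jog_arm(motion=[[0,0,0,0,0,0,-1],[0,0,0,0,0,0,-1]], squeeze=4)

```text
time_s: 16.6
ee_pos: [0.5491, -0.065, 0.0651]
eef_rot: [-3.142, 0.001, 3.036]
force: [-2.6, 1.0, 6.0]
grip_width: 0.014
grip_force: 4.0
```

Call:
jog_arm(motion=[[0,0,0,0,0,0,-0.5],[0,0,0,0,0,0,-0.3],[0,0,0,0,0,0,0],[0,0,0,0,0,0,0],[0,0,0,0,0,0,0]])

```text
time_s: 17.1
ee_pos: [0.549, -0.065, 0.0646]
eef_rot: [3.142, -0.0, 3.036]
force: [0.1, -0.3, -0.3]
grip_width: 0.0464
grip_force: 0.0
```

Call:
jog_arm(motion=[[0,0,-0.01,0,0,0,0],[0,0,-0.03,0,0,0,0],[0,0,-0.04,0,0,0,0],[0,0,-0.04,0,0,0,0],[0,0,-0.03,0,0,0,0]])

```text
time_s: 17.6
ee_pos: [0.5492, -0.065, 0.2182]
eef_rot: [-3.141, 0.003, 3.036]
force: [0.3, -0.4, -0.9]
grip_width: 0.0468
grip_force: 0.0
```

Call:
jog_arm(motion=[[0.04,0,0,0,0,0,0],[0.04,0,0,0,0,0,0],[0.04,0,0,0,0,0,0],[0.03,0,0,0,0,0,0],[0,0,0,0,0,0,0]])

```text
time_s: 18.1
ee_pos: [0.3977, -0.0488, 0.2158]
eef_rot: [-3.141, 0.002, 3.036]
force: [0.5, -0.9, 1.0]
grip_width: 0.0467
grip_force: 0.0
```

```bash
python3 - <<'E'
from h import *
o=ctrl.get_obs();print(o['time_s'],o['grip_width'],o['ee_pos'])
a=shot('top','t7');b=shot('scene','s7')
a=cv2.resize(a[170:310,205:405],(480,336),interpolation=cv2.INTER_CUBIC);b=b[200:350,220:420];b=cv2.resize(b,(320,240),interpolation=cv2.INTER_CUBIC)
c=np.zeros((336,800,3),np.uint8);c[:,:480]=a;c[:240,480:]=b;cv2.imwrite('pics/f7.png',c)
E
```

```text
18.1 0.046743657584162254 [ 0.39773549 -0.04883589  0.2158146 ]
```

View pics/f7.png

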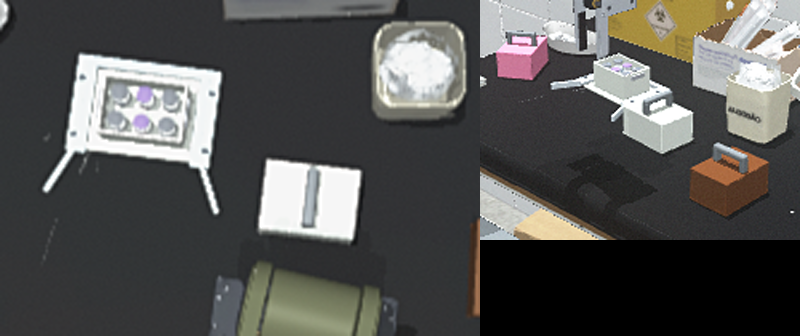

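The lid stands upright with its handle up at (310,200), and the base sits open in the bracket. One numeric check that the base is home.

```bash
python3 - <<'E'
from h import *
def P(x,y,z): return (BR.T@(px2w('top',205+x/4-.4,170+y/4-.4,z)[:2]-BO)).round(4)
# t6 crop: plate rear edge ends, box rim corners
print(P(148,252,.006),P(318,272,.006),'box rim mid',(P(165,112,.06)+P(312,140,.06)+P(308,240,.06)+P(162,224,.06))/4)
E
```

```text
[-0.0504  0.0604] [-0.0503 -0.0641] box rim mid [ 0.0017 -0.0017]
```

Base is home: rear edge at -50 mm and centre within 2 mm. Handing in.

```bash
python3 -c "
from station import ctrl
print(ctrl.hand_in())"
```

```text
the job is handed in; nothing more can be done
None
```

The case is fully home in the bracket, the lid stands upright on the clear couch to its right, and the job was handed in at about 18 s; no verdict came back.

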